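# Start up the coffee roaster from its control box

## Robot

A 6-joint arm with a two-finger parallel gripper is mounted at the origin on the work surface. World frame = base frame: x ahead of the robot, y to its left, z up, the work surface at z = 0. Lengths are in mm, angles in degrees, forces in N, time in s.
With the tool pointing down it reaches from about 300 to 850 mm from the base axis. Payload 4.2 kg.
Tool frame: the origin (TCP) lies at the very end of the fingers, on their centre line; the grasp point (between the pads) lies 19 mm behind it (env.grip_point_offset is the distance from the TCP to the grasp point, in mm); z points along the fingers, y is the line along which they close (so a half turn about z gives the same grasp; the last joint's range is limited). The gripper opens to 91 mm and grips with 3 to 60 N. Pads are 32 mm wide; open, the fingers measure 118 mm over their backs; the gripper's body (76 mm by 178 mm) begins 60 mm behind the grasp point.
Start: joints at [75.057, 18.312, 89.639, -0, 72.044, -1.146], TCP at [137.127, 558.426, 213.976] pointing down, gripper open.
Joint ranges: [-177.97, 177.97], [-48.28, 115.42], [12.27, 149.76], [-77.06, 257.06], [2.81, 150.46], [-146.56, 146.56]. Speed limits (degrees/s): [147.25, 147.25, 180, 180, 180, 180].

## Interface

Orientations are given as [roll, pitch, yaw] about the fixed x, y, z axes, in that order (R = Rz(yaw) Ry(pitch) Rx(roll)).
In Python, from workcell import env gives the robot as it stands. The module is installed in compiled form; this text tells all that it offers.
- The arm moves only by the tool arm_command, never from a script. Its argument "rows" is a list of rows, each an object with "delta_pos": the shift along the tool's x, y, z in mm, a list of three; "roll": the turn about the tool's z in units of 5 degrees (1.0 is 5 degrees); "jaw": the opening in per cent of the stroke, from 0 (shut) to 100 (fully open). A call has 1 to 20 rows; each row is the pose to reach, as a shift and turn from the pose commanded when the call began, along the tool's axes at that moment; what a row does not reach only later rows make up. A row lasts 1/12 s, in which the tool goes at most 41.7 mm and 7.16 degrees, less where a joint would pass 70% of its speed; a pose out of reach is approached as far as the arm can. A call with a gripper value outside its range is refused whole. The fingers move at their own pace and stop on an object; "squeeze" is the grip in N (left out, the last holds). Time passes only in rows, so rows that repeat a pose let the fingers close. It gives the time, the measured TCP pose, the force, the opening and the grip force at its end, in the units of the state.
- env.state(): the state, without advancing time (a new reading comes with each control period).
- env.grab_frame(name): name is "scene" or "top" or "wrist"; returns a dict with "img" (480x640x3 uint8, blue, green, red), "z_map" (480x640 float32, mm along the optical axis (not along the pixel's ray), 0 where there is no reading), "fov_y" (degrees; the focal length in pixels is half the picture's height over the tangent of half this angle, whatever the lens; pixels are square), "cx", "cy" (the principal point, pixels), "dist" ([k1, k2, p1, p2, k3] as OpenCV has them; the pictures are not rectified), "R" (3x3) and "t" (3): a world point X has camera coordinates R X + t; the wrist camera has in their place "T_tool_cam" (4x4, takes a point from camera to tool coordinates, whose origin is the TCP and whose axes are the flange's). Camera axes: x right, y down, z forward; pixel columns grow to the right and rows downward; lengths in mm; the calibration is good to about 2 mm. A picture is of the moment at which its call begins: read the wrist's pose just before it.
- env.job_done(): hands the job in; it is judged then, once.
The state is a dict: "time_s": time; "qpos": joint angles; "qvel": joint speeds; "effort": joint torques, N m; "ee_pos": TCP position; "ee_rot": TCP orientation; "force": force on the tool from outside, world axes, zero at the start; "torque": the same for the moment, N m; "gripper_width": finger opening in mm; "gripper_force": force on a finger pad.
Only numpy, scipy, OpenCV 4.12 (cv2) and the standard library are available. Lean on these libraries where they do the work, as an engineer would, in place of code of your own. Each camera call takes 0.05 s, during which the arm holds its last target. There are 200 camera calls.

## Task

Start the coffee roaster: on the black control box press the blue button (fan), then the yellow (igniter), then the green (drum), each fully down and one at a time, letting each spring back up before pressing the next. Do not press the red mushroom emergency stop, and leave all the buttons up and untouched at the end.

Things in the scene. Friction and masses are not known exactly. Their poses are not given: they have to be found in the camera images.
- blue_top (a point): centre of the top of the blue round button (fan): flat blue cap 36 mm across, 12 mm proud of an aluminium collar 52 mm across. Moves straight down 8 mm on a spring (1.5 N to start, 5 N fully down), makes contact from 5 mm, springs back when let go. Unpressed top 79 mm above the bench; z up. A wrong press is put right by starting again from blue.
- yellow_top (a point): centre of the top of the yellow round button (igniter): flat yellow cap 36 mm across, 12 mm proud of an aluminium collar 52 mm across. Moves straight down 8 mm on a spring (1.5 N to start, 5 N fully down), makes contact from 5 mm, springs back when let go. Unpressed top 79 mm above the bench; z up. It is on a fixed black box, 200 x 300 mm, top 55 mm above the bench, turned up to 30 degrees.
- green_top (a point): centre of the top of the green round button (drum): flat green cap 36 mm across, 12 mm proud of an aluminium collar 52 mm across. Moves straight down 8 mm on a spring (1.5 N to start, 5 N fully down), makes contact from 5 mm, springs back when let go. Unpressed top 79 mm above the bench; z up. The 4 buttons form a square, 84 mm between centres; which is in which corner varies.
- stop_top (a point): centre of the top of the red mushroom emergency stop: a red head 42 mm across, 18 mm tall, on a short metal neck over a yellow disc 52 mm across. Unpressed top 95 mm above the bench, 16 mm higher than the other buttons; z up. Moves down up to 6 mm on a spring (2.4 N to start). Not to be pressed.

How it is judged:
By the outcome, as a careful person would: the job done as asked, in the order asked, and still so for the second after the job is handed in, with the robot touching nothing.
It also fails if it takes over 35 s, if anything falls off the work surface, if the arm or the gripper's body presses on something with over 40 N, if the wrist force passes 120 N, or if a joint passes its speed limit or range.

## Working session

There is one attempt and no reset: what is moved stays moved. The work goes in short steps, Python scripts to look and compute and a tool call to move; the robot and the scene stay as the last step left them, time stands still between calls to the robot, and variables do not carry over. Pictures are saved under pics/ and viewed, at most 10 in all, crops included, and the job is handed in when it is done.

Besides the shell and the picture viewer there is one more tool, called after ">>>" as name(argument=value, ...) on one line, values as JSON. arm_command: Moves the arm, as the interface text tells. Its arguments: {"type":"object","properties":{"rows":{"type":"array"},"squeeze":{"type":"number"}},"required":["rows"]}

```bash
mkdir -p pics; cat > h.py <<'E'
import numpy as np, cv2
from workcell import env
def K(f):
    fl=240/np.tan(np.radians(f["fov_y"])/2); return np.array([[fl,0,f["cx"]],[0,fl,f["cy"]],[0,0,1]])
def ray(f,uv,z,R=None,t=None):
    R=f["R"] if R is None else R; t=f["t"] if t is None else t
    R=np.array(R);t=np.array(t)
    p=cv2.undistortPoints(np.array([[uv]],float),K(f),np.array(f["dist"],float)).ravel()
    d=R.T@np.array([p[0],p[1],1]); c=-R.T@t
    return c+d*(z-c[2])/d[2]
H={"blue":[(100,130)],"yellow":[(20,35)],"green":[(40,85)],"red":[(0,8),(172,180)]}
def blobs(img,n):
    h=cv2.cvtColor(img,cv2.COLOR_BGR2HSV); m=np.zeros(img.shape[:2],np.uint8)
    for a,b in H[n]: m|=cv2.inRange(h,(a,110,60),(b,255,255))
    _,_,s,c=cv2.connectedComponentsWithStats(m)
    return [(s[i,4],s[i,:4].tolist(),c[i].round(1)) for i in range(1,len(s)) if s[i,4]>60]
E
python3 - <<'E'
from h import *
s=env.state();print(s["time_s"],s["ee_pos"],s["ee_rot"],s["force"])
for n in("top","scene"):
    f=env.grab_frame(n);cv2.imwrite(f"pics/{n}0.png",f["img"])
    for k in H:
        for b in blobs(f["img"],k): print(n,k,b,ray(f,b[2],95 if k=="red" else 79).round(1))
E
```

```text
0.0 [136.98454856 557.91072508 213.1014041 ] [-1.79895480e+02 -1.55535840e-03  1.66204559e+02] [ 0.5197378  -0.34365605  0.46927446]
top blue (np.int32(2645), [334, 190, 65, 82], array([365.7, 230.1])) [568.3  -2.7  79. ]
top blue (np.int32(521), [241, 305, 26, 26], array([253.3, 317.5])) [452.5 152.8  79. ]
top yellow (np.int32(344), [265, 219, 37, 37], array([286.5, 241.4])) [554.9 106.5  79. ]
top yellow (np.int32(509), [297, 278, 25, 26], array([309. , 290.7])) [486.9  76.9  79. ]
top green (np.int32(494), [215, 250, 25, 25], array([227., 262.])) [528.3 187.8  79. ]
top red (np.int32(1581), [427, 163, 80, 78], array([465.1, 200. ])) [ 605.1 -137.7   95. ]
top red (np.int32(670), [268, 221, 29, 29], array([282.1, 234.8])) [562.4 111.3  95. ]
scene blue (np.int32(3241), [447, 2, 94, 76], array([499.1,  43.8])) [ -9.2 524.8  79. ]
scene blue (np.int32(422), [363, 183, 25, 21], array([374.6, 193.1])) [457.6 151.9  79. ]
scene blue (np.int32(2650), [230, 243, 79, 67], array([268.4, 276. ])) [592.6  -3.6  79. ]
scene yellow (np.int32(498), [311, 204, 26, 23], array([323.6, 214.9])) [492.5  76.2  79. ]
scene yellow (np.int32(561), [341, 249, 43, 27], array([361.3, 264.3])) [592.  104.9  79. ]
scene green (np.int32(472), [403, 214, 26, 23], array([415.4, 225. ])) [533.3 187.   79. ]
scene red (np.int32(250), [56, 0, 23, 50], array([66.2, 21.2])) [-299.  -394.8   95. ]
scene red (np.int32(713), [346, 229, 34, 26], array([362.4, 241.7])) [570.9 110.3  95. ]
scene red (np.int32(2281), [90, 315, 96, 74], array([137.5, 351.1])) [ 690.6 -137.4   95. ]
```

View pics/top0.png

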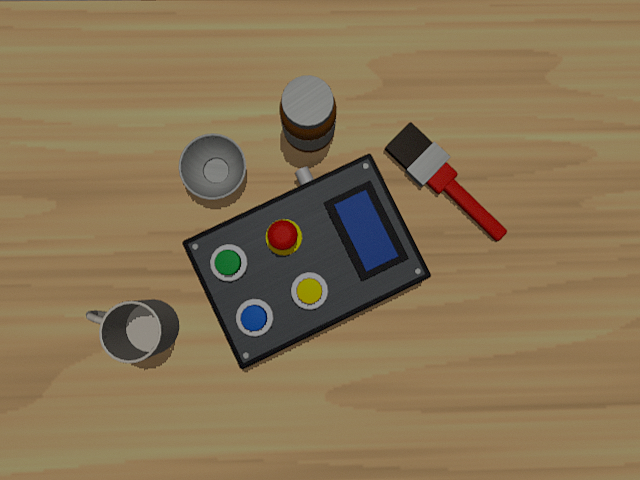

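View pics/scene0.png

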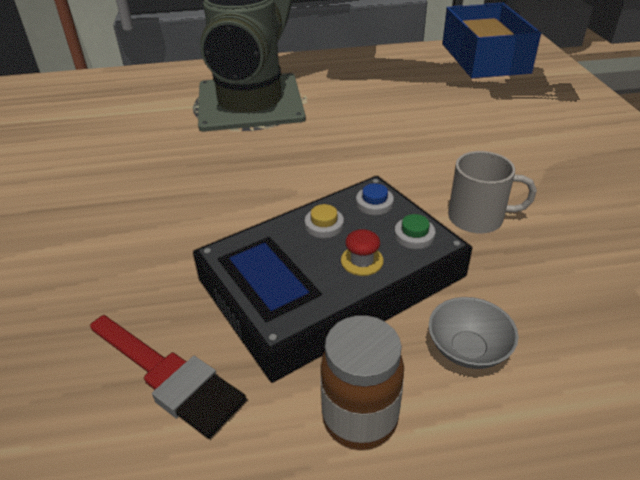

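The top view shows blue at (254,317), yellow (309,291), green (227,262) and red stop (282,235). The positions fit the 84 mm square, and the scene view agrees. The other items (mug, bowl, jar, brush) stand clear of the buttons. I'll shut the jaws and go above blue.

>>> arm_command(rows=[{"delta_pos":[-12,-10,0],"roll":0,"jaw":0},{"delta_pos":[-35,-28,0],"roll":0,"jaw":0},{"delta_pos":[-65,-51,0],"roll":0,"jaw":0},{"delta_pos":[-96,-76,5],"roll":0,"jaw":0},{"delta_pos":[-127,-100,10],"roll":0,"jaw":0},{"delta_pos":[-158,-125,15],"roll":0,"jaw":0},{"delta_pos":[-189,-149,20],"roll":0,"jaw":0},{"delta_pos":[-220,-174,25],"roll":0,"jaw":0},{"delta_pos":[-251,-198,30],"roll":0,"jaw":0},{"delta_pos":[-282,-223,35],"roll":0,"jaw":0},{"delta_pos":[-313,-247,40],"roll":0,"jaw":0},{"delta_pos":[-344,-271,45],"roll":0,"jaw":0},{"delta_pos":[-370,-292,50],"roll":0,"jaw":0},{"delta_pos":[-390,-308,55],"roll":0,"jaw":0},{"delta_pos":[-400,-316,60],"roll":0,"jaw":0},{"delta_pos":[-403,-318,63],"roll":0,"jaw":0},{"delta_pos":[-403,-318,63],"roll":0,"jaw":0},{"delta_pos":[-403,-318,63],"roll":0,"jaw":0}], squeeze=10)

```text
time_s: 1.6
ee_pos: [451.9, 153.5, 150.8]
ee_rot: [-180.0, -0.1, 166.2]
force: [0.1, 0.6, 0.5]
gripper_width: 0.4
gripper_force: 0.0
```

```bash
cat > look.py <<'E'
from h import *
from scipy.spatial.transform import Rotation as Ro
s=env.state();p=np.array(s["ee_pos"]);R=Ro.from_euler("xyz",s["ee_rot"],degrees=True).as_matrix()
f=env.grab_frame("wrist");cv2.imwrite("pics/w1.png",f["img"])
print(s["time_s"],p.round(1),np.round(s["ee_rot"],1),np.round(s["force"],1),s["gripper_width"])
T=np.array(f["T_tool_cam"]);Rc=R@T[:3,:3];c=R@T[:3,3]+p
for k in H:
    for b in blobs(f["img"],k):
        w=ray(f,b[2],95 if k=="red" else 79,Rc.T,-Rc.T@c);print(k,b,w.round(1),"tool delta",(R.T@(w-p)).round(1))
E
python3 look.py
```

```text
1.6 [451.9 153.5 150.8] [-1.800e+02 -1.000e-01  1.662e+02] [0.1 0.6 0.5] 0.3703476868519997
blue (np.int32(1374), [294, 226, 46, 45], array([316.4, 245.9])) [448.3 155.   79. ] tool delta [ 3.8  0.6 71.8]
blue (np.int32(459), [139, 349, 41, 19], array([159.5, 360.6])) [513.3   4.8  79. ] tool delta [ -95.2 -129.7   71.7]
yellow (np.int32(191), [327, 297, 5, 57], array([329.6, 327.2])) [516.  149.2  79. ] tool delta [-63.3  11.2  71.7]
yellow (np.int32(190), [302, 299, 5, 55], array([303.4, 328. ])) [511.7 128.8  79. ] tool delta [-64.   -9.7  71.7]
yellow (np.int32(5531), [93, 349, 339, 36], array([277.9, 375.1])) [549.2  97.2  79. ] tool delta [-108.   -31.4   71.7]
```

View pics/w1.png

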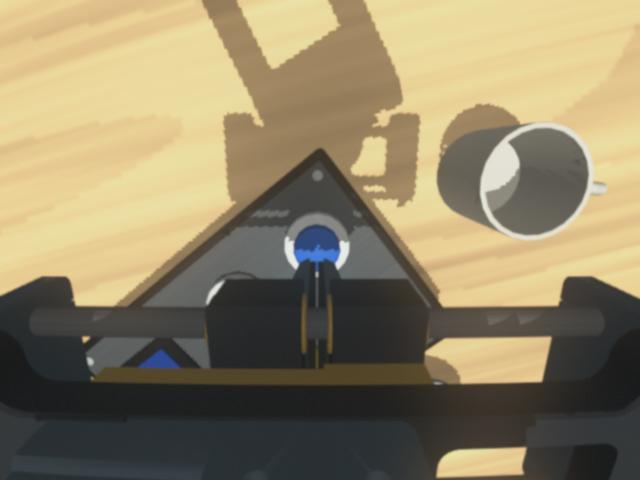

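The wrist view shows the shut fingers right over the blue cap at (316,246). The error is 1–2 mm, which is good enough to press.

>>> arm_command(rows=[{"delta_pos":[1,0,15],"roll":0,"jaw":0},{"delta_pos":[1,0,35],"roll":0,"jaw":0},{"delta_pos":[1,0,55],"roll":0,"jaw":0},{"delta_pos":[1,0,66],"roll":0,"jaw":0},{"delta_pos":[1,0,70],"roll":0,"jaw":0},{"delta_pos":[1,0,73],"roll":0,"jaw":0},{"delta_pos":[1,0,76],"roll":0,"jaw":0},{"delta_pos":[1,0,78],"roll":0,"jaw":0},{"delta_pos":[1,0,79],"roll":0,"jaw":0},{"delta_pos":[1,0,79],"roll":0,"jaw":0},{"delta_pos":[1,0,79],"roll":0,"jaw":0}])

```text
time_s: 2.57
ee_pos: [451.9, 154.1, 72.5]
ee_rot: [179.9, 0.0, 166.2]
force: [-2.8, 1.2, 4.4]
gripper_width: 0.7
gripper_force: 2.1
```

>>> arm_command(rows=[{"delta_pos":[0,0,1],"roll":0,"jaw":0},{"delta_pos":[0,0,2],"roll":0,"jaw":0},{"delta_pos":[0,0,2.5],"roll":0,"jaw":0},{"delta_pos":[0,0,2.5],"roll":0,"jaw":0},{"delta_pos":[0,0,2.5],"roll":0,"jaw":0}])

```text
time_s: 2.98
ee_pos: [452.1, 154.1, 71.1]
ee_rot: [179.9, 0.1, 166.2]
force: [-5.3, 1.0, 15.9]
gripper_width: 0.5
gripper_force: 7.9
```

Blue bottomed out, since the force went well past 5 N. Lift, move to above yellow and look.

>>> arm_command(rows=[{"delta_pos":[0,0,-5],"roll":0,"jaw":0},{"delta_pos":[0,0,-15],"roll":0,"jaw":0},{"delta_pos":[0,0,-35],"roll":0,"jaw":0},{"delta_pos":[0,0,-60],"roll":0,"jaw":0},{"delta_pos":[0,0,-75],"roll":0,"jaw":0},{"delta_pos":[-10,-13,-80],"roll":0,"jaw":0},{"delta_pos":[-26,-33,-80],"roll":0,"jaw":0},{"delta_pos":[-42,-53,-80],"roll":0,"jaw":0},{"delta_pos":[-52,-66,-80],"roll":0,"jaw":0},{"delta_pos":[-52,-66,-80],"roll":0,"jaw":0},{"delta_pos":[-52,-66,-80],"roll":0,"jaw":0}])

```text
time_s: 3.9
ee_pos: [486.9, 76.5, 149.1]
ee_rot: [-180.0, 0.0, 166.1]
force: [-0.4, 1.2, -0.5]
gripper_width: 0.5
gripper_force: 0.0
```

```bash
python3 look.py
```

```text
3.9 [486.9  76.5 149.1] [-180.     0.   166.1] [-0.4  1.2 -0.5] 0.514374604011691
blue (np.int32(1820), [385, 155, 48, 48], array([408.6, 178.4])) [450.6 152.9  79. ] tool delta [53.7 65.5 70.1]
yellow (np.int32(1442), [295, 225, 46, 46], array([317.3, 245.4])) [482.7  78.8  79. ] tool delta [ 4.7  1.3 70.1]
yellow (np.int32(222), [302, 295, 5, 59], array([303.6, 325.2])) [543.6  52.7  79. ] tool delta [-60.7  -9.4  70.2]
yellow (np.int32(218), [327, 295, 6, 59], array([329.5, 325.1])) [548.4  72.6  79. ] tool delta [-60.6  11.   70.2]
yellow (np.int32(5415), [95, 364, 337, 21], array([279.1, 375.3])) [583.6  21.4  79. ] tool delta [-107.1  -30.2   70.2]
green (np.int32(1420), [449, 245, 44, 42], array([471.1, 265.9])) [526.3 188.1  79. ] tool delta [-11.4 117.8  70.1]
red (np.int32(244), [87, 356, 18, 24], array([ 93.7, 366.9])) [ 532.6 -114.5   95. ] tool delta [ -90.2 -174.4   54.2]
```

View pics/w1.png

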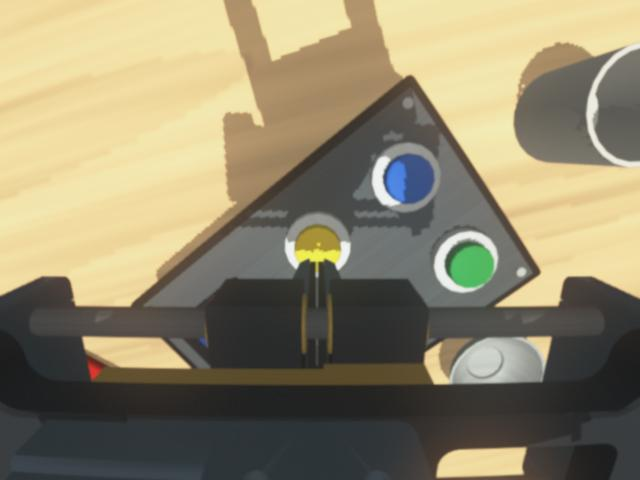

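Blue (409,178) is up and fully visible. It reads (451,153), which fits the top view. Yellow (317,245) is under the fingertips. Press yellow.

>>> arm_command(rows=[{"delta_pos":[1.5,0,15],"roll":0,"jaw":0},{"delta_pos":[1.5,0,35],"roll":0,"jaw":0},{"delta_pos":[1.5,0,55],"roll":0,"jaw":0},{"delta_pos":[1.5,0,66],"roll":0,"jaw":0},{"delta_pos":[1.5,0,70],"roll":0,"jaw":0},{"delta_pos":[1.5,0,73],"roll":0,"jaw":0},{"delta_pos":[1.5,0,76],"roll":0,"jaw":0},{"delta_pos":[1.5,0,78],"roll":0,"jaw":0},{"delta_pos":[1.5,0,79],"roll":0,"jaw":0},{"delta_pos":[1.5,0,80],"roll":0,"jaw":0},{"delta_pos":[1.5,0,80],"roll":0,"jaw":0},{"delta_pos":[1.5,0,80],"roll":0,"jaw":0}])

```text
time_s: 4.95
ee_pos: [484.7, 78.1, 71.2]
ee_rot: [179.9, 0.0, 166.2]
force: [-5.7, 2.8, 12.6]
gripper_width: 0.5
gripper_force: 6.3
```

>>> arm_command(rows=[{"delta_pos":[0,0,-5],"roll":0,"jaw":0},{"delta_pos":[0,0,-15],"roll":0,"jaw":0},{"delta_pos":[0,0,-35],"roll":0,"jaw":0},{"delta_pos":[0,0,-60],"roll":0,"jaw":0},{"delta_pos":[0,0,-75],"roll":0,"jaw":0},{"delta_pos":[-1,12,-80],"roll":0,"jaw":0},{"delta_pos":[-4,35,-80],"roll":0,"jaw":0},{"delta_pos":[-7,60,-80],"roll":0,"jaw":0},{"delta_pos":[-10,85,-80],"roll":0,"jaw":0},{"delta_pos":[-13,107,-80],"roll":0,"jaw":0},{"delta_pos":[-14,117,-80],"roll":0,"jaw":0},{"delta_pos":[-14,117,-80],"roll":0,"jaw":0},{"delta_pos":[-14,117,-80],"roll":0,"jaw":0}])

```text
time_s: 6.03
ee_pos: [526.1, 187.9, 148.8]
ee_rot: [-179.9, -0.0, 166.3]
force: [-0.9, -0.1, 0.0]
gripper_width: 0.3
gripper_force: 0.0
```

```bash
python3 look.py
```

```text
6.0333 [526.1 187.9 148.8] [-179.9   -0.   166.3] [-0.9 -0.1  0. ] 0.30640766367477645
blue (np.int32(1876), [220, 138, 49, 49], array([244.2, 162.2])) [451.5 155.   79. ] tool delta [ 64.7 -49.6  69.9]
blue (np.int32(668), [72, 282, 43, 25], array([ 91.4, 297.1])) [520.8   7.4  79. ] tool delta [ -37.7 -176.5   70. ]
blue (np.int32(2174), [82, 336, 96, 32], array([127.7, 351.7])) [573.   17.3  79. ] tool delta [ -86.1 -154.5   69.9]
yellow (np.int32(1780), [137, 211, 49, 46], array([161.2, 233.4])) [485.6  80.5  79. ] tool delta [  13.8 -113.9   69.9]
yellow (np.int32(92), [210, 281, 14, 19], array([215.9, 289.7])) [537.6 106.3  79. ] tool delta [-30.6 -76.5  69.9]
yellow (np.int32(211), [327, 295, 6, 59], array([329.5, 325.9])) [588. 184.  79.] tool delta [-61.   11.   69.7]
yellow (np.int32(209), [302, 296, 5, 58], array([303.5, 325.8])) [583.1 164.1  79. ] tool delta [-61.   -9.5  69.8]
yellow (np.int32(5117), [93, 364, 328, 21], array([273.7, 375.3])) [621.6 128.8  79. ] tool delta [-106.8  -34.7   69.8]
green (np.int32(1192), [296, 230, 44, 44], array([317.4, 248.1])) [523.8 189.8  79. ] tool delta [ 2.7  1.4 69.8]
```

Green is within 2–3 mm. Press it.

>>> arm_command(rows=[{"delta_pos":[0.5,1,15],"roll":0,"jaw":0},{"delta_pos":[0.5,1,35],"roll":0,"jaw":0},{"delta_pos":[0.5,1,55],"roll":0,"jaw":0},{"delta_pos":[0.5,1,66],"roll":0,"jaw":0},{"delta_pos":[0.5,1,70],"roll":0,"jaw":0},{"delta_pos":[0.5,1,73],"roll":0,"jaw":0},{"delta_pos":[0.5,1,76],"roll":0,"jaw":0},{"delta_pos":[0.5,1,78],"roll":0,"jaw":0},{"delta_pos":[0.5,1,79],"roll":0,"jaw":0},{"delta_pos":[0.5,1,80],"roll":0,"jaw":0},{"delta_pos":[0.5,1,80],"roll":0,"jaw":0},{"delta_pos":[0.5,1,80],"roll":0,"jaw":0}])

```text
time_s: 7.08
ee_pos: [526.3, 188.5, 71.2]
ee_rot: [-180.0, 0.1, 166.2]
force: [-3.5, -3.7, 10.1]
gripper_width: 0.2
gripper_force: 5.3
```

>>> arm_command(rows=[{"delta_pos":[0,0,-5],"roll":0,"jaw":0},{"delta_pos":[0,0,-15],"roll":0,"jaw":0},{"delta_pos":[0,0,-35],"roll":0,"jaw":0},{"delta_pos":[0,0,-60],"roll":0,"jaw":0},{"delta_pos":[0,0,-85],"roll":0,"jaw":0},{"delta_pos":[0,0,-105],"roll":0,"jaw":0},{"delta_pos":[0,0,-110],"roll":0,"jaw":0},{"delta_pos":[0,0,-110],"roll":0,"jaw":0},{"delta_pos":[0,0,-110],"roll":0,"jaw":0}])

```text
time_s: 7.83
ee_pos: [526.0, 189.1, 178.9]
ee_rot: [180.0, -0.0, 166.2]
force: [-0.4, 0.3, -1.0]
gripper_width: 0.5
gripper_force: 0.0
```

```bash
python3 - <<'E'
from h import *
f=env.grab_frame("scene");cv2.imwrite("pics/s2.png",f["img"]);print(env.state()["time_s"],env.state()["force"])
E
```

```text
7.8833 [-0.35622249 -0.08967792  0.01609332]
```

View pics/s2.png

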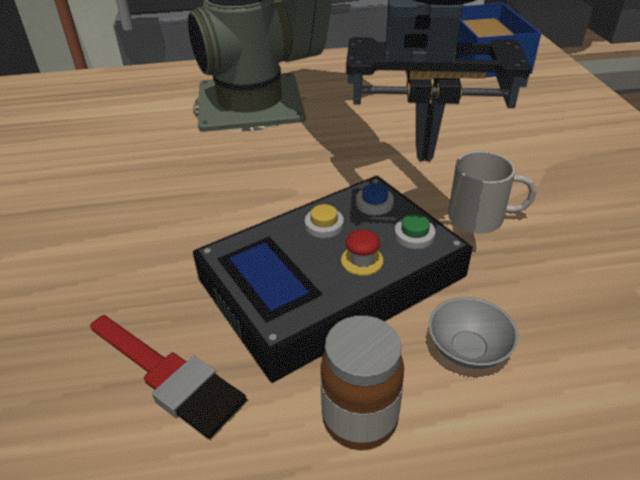

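All buttons are up: blue (375,193), yellow (323,215), green (415,226). The stop (362,243) is untouched and the gripper is well clear.

```bash
python3 -c "
from workcell import env
print(env.job_done())"
```

```text
the job is handed in; nothing more can be done
None
```

I pressed blue, then yellow, then green, each fully down and released before the next; the stop was not touched, all buttons are up with the arm clear, and the job was handed in at about 8 s (no verdict was returned).

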